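Pack and close the lunch box

TASK

Pack the lunch box for carrying: stand the small steel dressing pot upright in its round holder in the box, setting it down rather than dropping it, and slide the flat cover fully home over the almonds. Then swing the lid over and press it fully shut, rim on rim, without slamming it, and leave the other things on the worktop where they are.

Things in the scene. Friction and masses are not known exactly. Their poses are not given: they have to be found in the camera images.
- lunchbox: Lower shell of a grey-green plastic lunch box, 220 x 160 mm over the rim, 40 mm high, 3 mm walls, 4 mm floor; stands fast. Origin: centre of its underside. x axis along the hinge; +y side = hinge, -y = front. A wall at y = -27 mm, 34 mm high, parts the rear bay (pot holder; fixed crispbreads at x +38 to +99 mm, 22 mm high) from the front strip (almonds at its -x end, a deck at its +x end).
- pot_holder (a point): Centre, on the floor of the lower shell, of the round pot holder: an upright ring, 57 mm inside and 63 mm outside diameter, 14 mm high, at x = -35, y = +24, z = 4 mm of the lower shell. A seated pot stands on this point.
- dressing_pot: The small round stainless-steel pot with a steel screw lid (closed), 50 mm diameter, 52 mm high, 0.12 kg, loose. Origin: centre of its underside; z is its axis, up. The larger canister has the same look.
- cover (a joint): Flat sliding cover of the almond pocket, off-white, 102 x 49 x 3 mm, its top at z = 37.5 mm of the lower shell. In m: 0 = fully home over the almonds (end stop, the cover's middle at x = -52 mm), up to 0.1 = parked on the deck; it slides along the lower shell's x, towards -x to close. It takes about 1.5 N to slide and stays where it is left.
- cover_rib (a point): Middle of the top of the cover's finger rib, an upright rib in the middle of the cover: 10 mm thick along the lower shell's x, 30 mm long along y, standing 11 mm above the cover. With the cover home it lies at x = -52, y = -51, z = 48.5 mm of the lower shell.
- lid (a joint): Hinge of the lid, the upper shell half: in rad, 0 = shut, rim on rim (stop); 2.0 = open, leaning back past upright (stop). The stiff hinge holds it wherever it is left; 1 to 2 N at the front edge moves it. Shell 30 mm deep, 212 x 152 mm, rim 220 x 160 mm, 0.14 kg; shut, its top is at z = 70 mm and leaves 63 mm over the box floor. A 56 mm wide finger tab juts 12 mm from its front rim.
- lid_hinge (a point): Middle of the lid's hinge axis, at x = 0, y = +83.5, z = 40 mm of the lower shell; the axis runs along the lower shell's x.
- lid_front (a point): Middle of the front (free) edge of the lid's outer face: 159.5 mm from the hinge axis measured along the rim plane and 30 mm out from that plane on the outer side. Open, it is at the top and the outer face looks away from the box; shut, it is at x = 0, y = -76, z = 70 mm of the lower shell.
- canister: Bystander: the large round steel canister with steel lid, 84 mm diameter, 95 mm high. Origin: centre of its underside.
- mug: Bystander: white mug, 80 mm diameter, 88 mm high, with a handle on its +y side. Origin: centre of its underside.

How it is judged:
On the way:
1. The pot stands in its holder and the cover is home over the almonds, the lid still open (horizontal distance between dressing_pot and pot_holder below 0.006 m and z of dressing_pot in the frame of lunchbox below 0.008 m and angle between dressing_pot's own z axis and vertical below 0.12 rad and value of joint cover below 0.003 m and value of joint lid above 0.5 rad), for 0.2 s.
At the end, for the whole second after the job is handed in: The lid is shut to within 0.02 rad (3 mm at its front edge), the cover is within 3 mm of fully home, and the pot rests upright (within 0.12 rad) on the floor of its holder, within 6 mm of the holder's centre and less than 4 mm above the floor (value of joint lid below 0.02 rad and value of joint cover below 0.003 m and horizontal distance between dressing_pot and pot_holder below 0.006 m and z of dressing_pot in the frame of lunchbox below 0.008 m and angle between dressing_pot's own z axis and vertical below 0.12 rad and linear speed of dressing_pot below 0.02 m/s); the robot touches nothing.
It fails at once if The lid is slammed: it comes down over its last 0.3 rad faster than 3 rad/s (0.5 m/s at its front edge) (value of joint lid below 0.3 rad and velocity of joint lid below -3 rad/s).
It fails at once if The pot is dropped into the box (faster than 0.5 m/s within 60 mm of the holder's floor) (distance between dressing_pot and pot_holder below 0.06 m and linear speed of dressing_pot above 0.5 m/s).
It fails at once if The canister is moved more than 30 mm (distance of canister from where it was at the start of the episode above 0.03 m).
It fails at once if The mug is moved more than 30 mm (distance of mug from where it was at the start of the episode above 0.03 m).
It also fails if it takes over 69 s, if anything falls off the work surface, if the arm or the gripper's body presses on something with over 40 N, if the wrist force passes 120 N, or if a joint passes its speed limit or range.

ROBOT

A 6-joint arm with a two-finger parallel gripper is mounted at the origin on the work surface. World frame = base frame: x ahead of the robot, y to its left, z up, the work surface at z = 0. Lengths are in m, angles in rad, forces in N, time in s.
With the tool pointing down it reaches from about 0.3 to 0.875 m from the base axis. Payload 6.4 kg.
Tool frame: the origin (TCP) lies midway between the tips of the shut fingers; the grasp point (between the pads) lies ctrl.grip_point_offset behind it (ctrl.grip_point_offset is the distance from the TCP to the grasp point, in m); z points along the fingers, y is the direction in which the jaws open and shut (so a half turn about z gives the same grasp; the last joint's range is limited). The gripper opens to 85 mm and grips with 20 to 120 N. Pads are 22 mm wide; open, the fingers measure 114 mm over their backs; the gripper's body (76 mm by 85 mm) begins 54 mm behind the grasp point. The pads swing forward as they close: fully open they stand 13 mm farther back than shut.
Start: joints at [-1.525, 0.181, 1.607, -0, 1.354, -0.206], TCP at [0.143, -0.557, 0.231] pointing down, gripper open.
Joint ranges: [-2.99, 2.99], [-0.89, 2.07], [0.3, 2.58], [-1.14, 4.28], [0, 2.63], [-3.12, 3.12]. Speed limits (rad/s): [2.57, 2.57, 3.01, 3.14, 3.14, 3.14].

INTERFACE

Orientations are given as a unit quaternion [w, x, y, z].
In Python, from bench import ctrl, viewer gives the robot as it stands.
- The arm moves only by the shell command python3 -m handwheel 'ROWS' [OPENING]. ROWS is JSON, a list of rows, each an object with "travel": the shift along the tool's x, y, z as a fraction of full scale, a list of three; "dr": the turn, a rotation vector about the tool's x, y, z as a fraction of full scale, a list of three. A call has 1 to 20 rows; each row shifts and turns the pose as measured when the row begins, along the tool's axes as they then stand; what a row does not reach is not made up. Full scale, the value 1, is 150 mm for a shift and 30 degrees for a turn. A row lasts 1/12 s, in which the tool goes at most 41.7 mm and 7.16 degrees, less where a joint would pass 70% of its speed; a pose out of reach is approached as far as the arm can. A call with a number of a shift or a turn outside -1 to 1 is refused whole. A call with a gripper value outside its range is refused whole. OPENING is the opening, from -1 (shut) to 1 (fully open), set as the call begins (- or left out, the last holds). The fingers move at their own pace and stop on an object; the grip force is fixed at half the most. Time passes only in rows, so rows that do not move let the fingers close. It gives the time, the measured TCP pose, the force and the opening at its end, in the units of the state.
- ctrl.get_obs(): the state, without advancing time (a new reading comes with each control period).
- viewer.camera(name): name is "scene" or "side" or "wrist"; returns the picture (400x640x3 uint8, red, green, blue); there is no depth.
- viewer.get_calibration(name): a dict with "camera_matrix" (3x3 intrinsics, pixels), "R" (3x3) and "t" (3): a world point X has camera coordinates R X + t. Camera axes: x right, y down, z forward; pixel columns grow to the right and rows downward; lengths in m; the calibration is good to about 2 mm. A picture is of the moment at which its call begins: read the wrist's pose just before it. get_calibration takes no time and is no camera call; for the wrist camera it gives the pose at the moment of the call.
- ctrl.hand_in(): hands the job in, once; it reports no verdict.
The state is a dict: "time_s": time; "q": joint angles; "dq": joint speeds; "joint_efforts": joint torques, N m; "eef_pos": TCP position; "eef_rot": TCP orientation; "wrist_force": force on the tool from outside, world axes, zero at the start; "torque": the same for the moment, N m; "opening": opening from 0.0 (shut) to 1.0 (fully open).
Only numpy, scipy, OpenCV 4.12 (cv2) and the standard library are available. Lean on these libraries where they do the work, as an engineer would, in place of code of your own. Each camera call takes 0.05 s, during which the arm holds its last target. There are 200 camera calls.

## Working session

There is one attempt and no reset: what is moved stays moved. The work goes in short steps, Python scripts to look and compute and a shell command to move; the robot and the scene stay as the last step left them, time stands still between calls to the robot, and variables do not carry over. Pictures are saved under pics/ and viewed, about 8 in all and at most 12, crops included, and the job is handed in when it is done.

```bash
ls; mkdir -p pics
python3 - <<'E'
from bench import ctrl, viewer
import cv2
o=ctrl.get_obs(); print(o['time_s'],o['eef_pos'],o['eef_rot'],o['opening'],ctrl.grip_point_offset)
for n in ("scene","side"):
    cv2.imwrite(f"pics/{n}0.png",viewer.camera(n)[:,:,::-1])
    c=viewer.get_calibration(n); print(n,c)
E
```

```text
pics
0.0 [ 0.14324938 -0.55630899  0.23037847] [-8.74050005e-04  9.92083655e-01  1.25575692e-01  5.71936474e-05] 0.9948959741533974 0.0187
scene {'camera_matrix': array([[389.645783  ,   0.        , 323.01686325],
       [  0.        , 389.645783  , 198.44182777],
       [  0.        ,   0.        ,   1.        ]]), 'R': array([[ 8.12493620e-01,  5.82969942e-01, -4.04481871e-04],
       [ 4.19081205e-01, -5.84561551e-01, -6.94736452e-01],
       [-4.05246914e-01,  5.64299424e-01, -7.19264276e-01]]), 't': array([-0.38027914, -0.22654512,  1.21464837])}
side {'camera_matrix': array([[364.16741926,   0.        , 319.49321906],
       [  0.        , 364.16741926, 197.36126193],
       [  0.        ,   0.        ,   1.        ]]), 'R': array([[-0.99009721, -0.1403667 , -0.00216958],
       [-0.10259814,  0.73406675, -0.67128207],
       [ 0.09581827, -0.66441191, -0.74119881]]), 't': array([0.54824828, 0.17831811, 0.61441643])}
```

View pics/scene0.png

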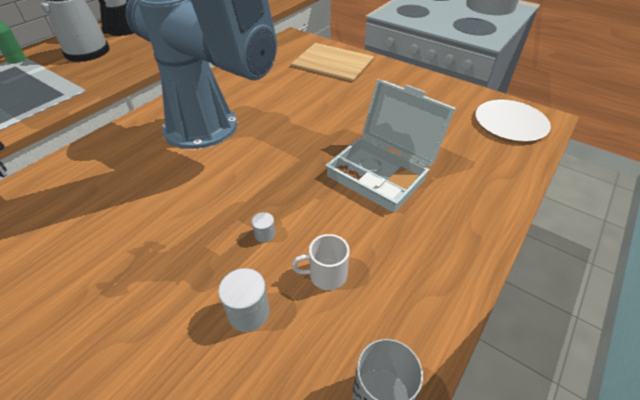

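View pics/side0.png

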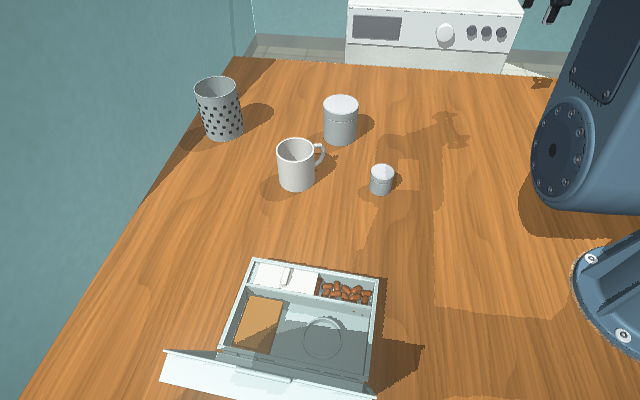

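The side view shows the box with almonds at (345,293), the holder ring at about (322,335) and the pot at (382,180). The mug is at (296,165) and the canister at (340,120). The scene view shows the pot at (263,227) and the box at (390,160). I'll enlarge both.

Run:
```python
import cv2
a=cv2.imread('pics/side0.png')[245:400,160:400]; cv2.imwrite('pics/c_side.png',cv2.resize(a,None,fx=3.3,fy=3.3,interpolation=cv2.INTER_CUBIC))
a=cv2.imread('pics/scene0.png')[75:245,240:460]; cv2.imwrite('pics/c_scene.png',cv2.resize(a,None,fx=3.5,fy=3.5,interpolation=cv2.INTER_CUBIC))
```

```text
(no output)
```

View pics/c_side.png

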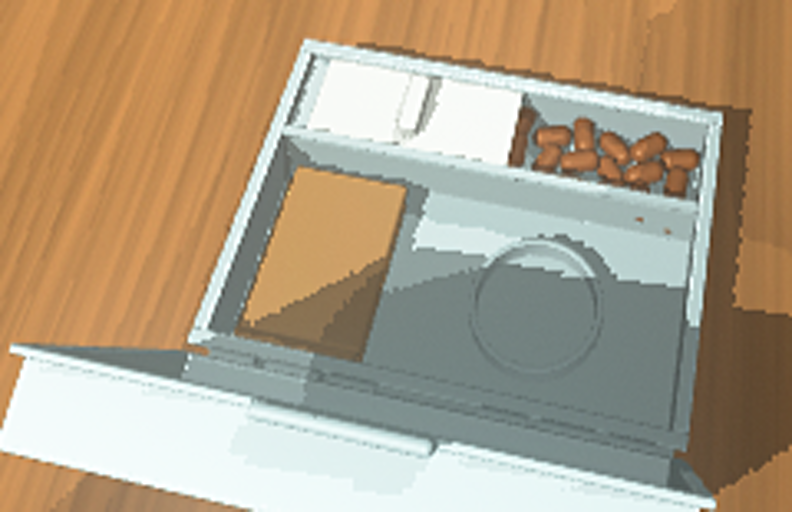

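View pics/c_scene.png

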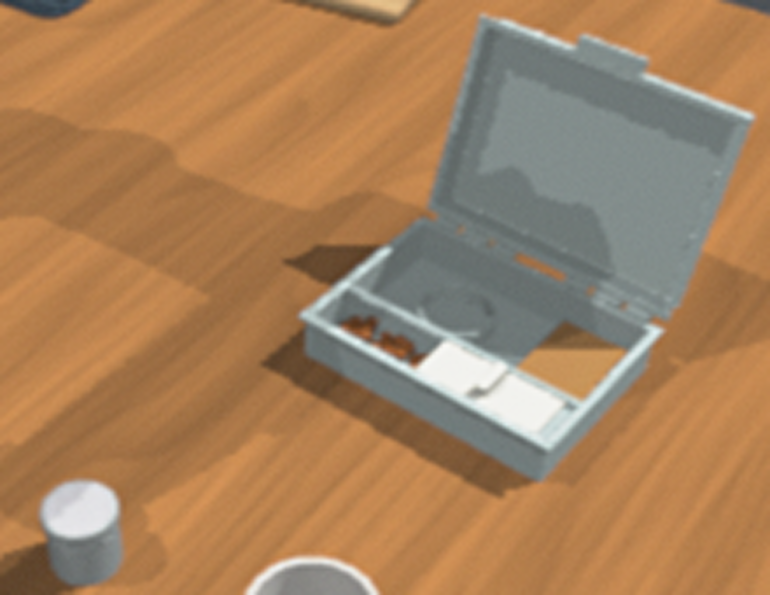

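The side crop shows these rim corners: front +x (305,40), front −x (720,113) and rear +x (190,345). The ring is centred at about (537,305) and the rib top is at about (415,100). The scene crop shows front −x (302,316), front +x (543,450), rear +x (662,328), lid corners (482,17) and (752,117), and the pot top at (81,509). I'll fit the poses to these points.

```bash
cat > h.py <<'E'
import numpy as np
from bench import ctrl, viewer
from scipy.spatial.transform import Rotation as Rn
from scipy.optimize import least_squares
def proj(c,X):
    p=c['camera_matrix']@(c['R']@np.asarray(X)+c['t']); return p[:2]/p[2]
def ray(c,uv,z):
    d=c['R'].T@np.linalg.solve(c['camera_matrix'],[*uv,1]); o=-c['R'].T@c['t']; return o+d*(z-o[2])/d[2]
def box2w(b,P):
    c,s=np.cos(b[2]),np.sin(b[2]); return np.array([b[0]+c*P[0]-s*P[1],b[1]+s*P[0]+c*P[1],P[2]])
E
python3 - <<'E'
from h import *
S,D=viewer.get_calibration('scene'),viewer.get_calibration('side')
fs=lambda u,v:((u+.5)/3.5-.5+240,(v+.5)/3.5-.5+75)
fd=lambda u,v:((u+.5)/3.3-.5+160,(v+.5)/3.3-.5+245)
z=.04
O=[(D,fd(305,40),(.11,-.08,z)),(D,fd(720,113),(-.11,-.08,z)),(D,fd(190,343),(.11,.08,z)),(S,fs(302,316),(-.11,-.08,z)),(S,fs(543,450),(.11,-.08,z)),(S,fs(662,328),(.11,.08,z)),(D,fd(537,305),(-.035,.024,.014))]
def lidp(a,x,r,o): # a angle, along r, out o
    return (x,.0835-r*np.cos(a)+o*np.sin(a)*1, .04+r*np.sin(a)+o*np.cos(a))
L=[(S,fs(482,17),-.11),(S,fs(752,117),.11),(D,fd(12,347),.11),(D,fd(715,500),-.11)]
def res(p):
    r=[proj(c,box2w(p,P))-uv for c,uv,P in O]
    r+=[proj(c,box2w(p,lidp(p[3],x,.1635,0)))-uv for c,uv,x in L]
    return np.concatenate(r)
b0=ray(D,fd(480,240),.04)
s=least_squares(res,[b0[0],b0[1],3.0,1.8]); s2=least_squares(res,[b0[0],b0[1],0,1.8])
for q in (s,s2): print(q.x,q.cost); 
q=min(s,s2,key=lambda q:q.cost); print(q.fun.reshape(-1,2).round(1)); b=q.x
for n,P in dict(holder=(-.035,.024,.004),lidtip=lidp(b[3],0,.1595,.03)).items(): print(n,box2w(b,P))
# rib: crop pos
r=ray(D,fd(417,98),.0485); c_,s_=np.cos(b[2]),np.sin(b[2]); d=r[:2]-b[:2]; print('rib',r,'box',c_*d[0]+s_*d[1],-s_*d[0]+c_*d[1])
print('pot',ray(S,fs(81,509),.052),ray(D,(382,172.),.052))
print('can',ray(S,(243,288),.095),ray(D,(340.5,104),.095)); print('mug',ray(S,(329,250),.088),ray(D,(296,150),.088))
E
```

```text
[ 0.56320491  0.11197967 -0.06115542  1.90872273] 7.250558779022826
[ 0.56320491  0.11197967 -0.06115543  1.90872273] 7.250558779020269
[[ 0.  -0.9]
 [ 1.3 -0.5]
 [-0.7 -0.7]
 [-0.3 -0.3]
 [ 2.6 -0.2]
 [ 1.  -0. ]
 [-0.1 -0.1]
 [ 0.1 -1. ]
 [-0.4 -0.3]
 [-0.3 -0.6]
 [ 0.9  0.5]]
holder [0.52973715 0.13807391 0.004     ]
lidtip [0.57326986 0.27635441 0.1805334 ]
rib [0.60096592 0.05758802 0.0485    ] box 0.041014688984742836 -0.05198212708504921
pot [ 0.45130432 -0.20902548  0.052     ] [ 0.45170049 -0.20382045  0.052     ]
can [ 0.55990774 -0.37692257  0.095     ] [ 0.55720778 -0.37345927  0.095     ]
mug [ 0.63496287 -0.21218751  0.088     ] [ 0.63148301 -0.20651306  0.088     ]
```

```bash
cat >> h.py <<'E'
B=(.5632,.1120,-.0612); POT=(.4515,-.206)
def go(target,yaw_y=B[2]):
    "tool-frame shift (fraction) and turn to reach world target, tool down, tool y at yaw_y"
    o=ctrl.get_obs(); R=Rn.from_quat(o['eef_rot'],scalar_first=True).as_matrix()
    y=np.array([np.cos(yaw_y),np.sin(yaw_y),0]); z=np.array([0,0,-1.]); G=np.c_[np.cross(y,z),y,z]
    print('t',round(o['time_s'],2),'pos',o['eef_pos'].round(4),'F',o['wrist_force'].round(1),'open',round(o['opening'],3))
    print('travel',(R.T@(np.array(target)-o['eef_pos'])/.15).round(3),'dr',(np.degrees(Rn.from_matrix(R.T@G).as_rotvec())/30).round(3))
E
python3 -m handwheel '[{"travel":[0,0,0],"dr":[0,0,-0.2387]},{"travel":[0,0,0],"dr":[0,0,-0.2387]},{"travel":[0,0,0],"dr":[0,0,-0.2387]},{"travel":[0,0,0],"dr":[0,0,-0.2387]},{"travel":[0,0,0],"dr":[0,0,-0.2387]},{"travel":[0,0,0],"dr":[0,0,-0.2387]},{"travel":[0,0,0],"dr":[0,0,-0.2387]},{"travel":[0,0,0],"dr":[0,0,-0.2387]},{"travel":[0,0,0],"dr":[0,0,-0.2387]},{"travel":[0,0,0],"dr":[0,0,-0.2387]}]' 1
python3 -c "
from h import *
go((*POT,.16))"
```

```text
time_s: 0.93
eef_pos: [0.1431, -0.5527, 0.2247]
eef_rot: [-0.005, 0.729, 0.684, 0.004]
wrist_force: [-0.9, -0.0, -0.1]
opening: 0.999
t 0.93 pos [ 0.1431 -0.5527  0.2247] F [-0.9 -0.  -0.1] open 0.999
travel [2.432 1.906 0.459] dr [-0.002 -0.023 -0.005]
```

```bash
python3 -m handwheel '[{"travel":[0.203,0.159,0.02],"dr":[0,0,0]},{"travel":[0.203,0.159,0.02],"dr":[0,0,0]},{"travel":[0.203,0.159,0.02],"dr":[0,0,0]},{"travel":[0.203,0.159,0.02],"dr":[0,0,0]},{"travel":[0.203,0.159,0.02],"dr":[0,0,0]},{"travel":[0.203,0.159,0.02],"dr":[0,0,0]},{"travel":[0.203,0.159,0.02],"dr":[0,0,0]},{"travel":[0.203,0.159,0.02],"dr":[0,0,0]},{"travel":[0.203,0.159,0.02],"dr":[0,0,0]},{"travel":[0.203,0.159,0.02],"dr":[0,0,0]},{"travel":[0.203,0.159,0.02],"dr":[0,0,0]},{"travel":[0.203,0.159,0.02],"dr":[0,0,0]}]'
python3 -c "
from h import *
go((*POT,.16))"
```

```text
time_s: 1.93
eef_pos: [0.4552, -0.1925, 0.1873]
eef_rot: [-0.006, 0.731, 0.682, 0.004]
wrist_force: [1.0, -1.4, -0.2]
opening: 1.0
t 1.93 pos [ 0.4552 -0.1925  0.1873] F [ 1.  -1.4 -0.2] open 1.0
travel [-0.094 -0.018  0.181] dr [-0.008 -0.026 -0.014]
```

```bash
python3 -m handwheel '[{"travel":[-0.094,-0.018,0.16],"dr":[-0.008,-0.026,-0.014]},{"travel":[0,0,0],"dr":[0,0,0]},{"travel":[0,0,0],"dr":[0,0,0]}]'
python3 - <<'E'
from h import *
import cv2
go((*POT,.16))
c=viewer.get_calibration('wrist'); im=viewer.camera('wrist')[:,:,::-1].copy()
cv2.imwrite('pics/w1.png',im)
for z in(0,.052): print(z,proj(c,(*POT,z)).round(1))
E
```

```text
time_s: 2.18
eef_pos: [0.4571, -0.1959, 0.1622]
eef_rot: [-0.0, 0.723, 0.691, 0.002]
wrist_force: [-0.8, -0.2, 0.6]
opening: 1.002
t 2.18 pos [ 0.4571 -0.1959  0.1622] F [-0.8 -0.2  0.6] open 1.002
travel [-0.069 -0.035  0.014] dr [ 0.003 -0.005  0.031]
0 [315.1 190.6]
0.052 [314.  209.7]
```

View pics/w1.png

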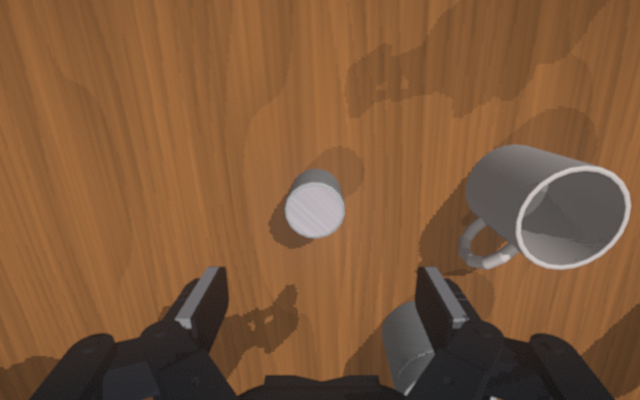

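The wrist view shows the pot top at (315,209), against a predicted (314,210), so the pot estimate holds. Next I descend.

```bash
python3 -m handwheel '[{"travel":[-0.069,-0.035,0.0],"dr":[0,0,0.031]},{"travel":[0,0,0],"dr":[0,0,0]},{"travel":[0,0,0.14],"dr":[0,0,0]},{"travel":[0,0,0.14],"dr":[0,0,0]},{"travel":[0,0,0.14],"dr":[0,0,0]},{"travel":[0,0,0],"dr":[0,0,0]}]'
python3 -c "
from h import *
go((*POT,.02))"
```

```text
time_s: 2.73
eef_pos: [0.4501, -0.2157, 0.1031]
eef_rot: [0.004, 0.734, 0.679, 0.002]
wrist_force: [-0.9, 0.0, -0.7]
opening: 1.002
t 2.73 pos [ 0.4501 -0.2157  0.1031] F [-0.9  0.  -0.7] open 1.002
travel [ 0.067 -0.001  0.554] dr [ 0.017  0.005 -0.032]
```

```bash
python3 -m handwheel '[{"travel":[0.03,0,0.06],"dr":[0.01,0,-0.015]},{"travel":[0.01,0,0.06],"dr":[0,0,0]},{"travel":[0.0,0,0.06],"dr":[0,0,0]},{"travel":[0,0,0],"dr":[0,0,0]},{"travel":[0,0,0],"dr":[0,0,0]},{"travel":[0,0,0],"dr":[0,0,0]}]'
python3 -c "
from h import *
go((*POT,.02));print(ctrl.get_obs()['dq'].round(3))"
```

```text
time_s: 3.23
eef_pos: [0.4515, -0.2136, 0.0778]
eef_rot: [0.005, 0.733, 0.68, 0.0]
wrist_force: [0.7, 0.7, 0.7]
opening: 0.998
t 3.23 pos [ 0.4515 -0.2136  0.0778] F [0.7 0.7 0.7] open 0.998
travel [ 0.052 -0.007  0.385] dr [ 0.014  0.011 -0.027]
[ 0.001 -0.005 -0.007  0.002  0.001  0.001]
```

```bash
python3 -m handwheel '[{"travel":[0.045,-0.005,0.0],"dr":[0.014,0.011,-0.027]},{"travel":[0,0,0],"dr":[0,0,0]},{"travel":[0,0,0],"dr":[0,0,0]},{"travel":[0,0,0],"dr":[0,0,0]}]'
python3 -c "
from h import *
go((*POT,.02));print(ctrl.get_obs()['dq'].round(3))"
```

```text
time_s: 3.57
eef_pos: [0.4524, -0.2064, 0.0795]
eef_rot: [0.001, 0.728, 0.686, 0.0]
wrist_force: [-0.5, -0.5, -0.2]
opening: 1.004
t 3.57 pos [ 0.4524 -0.2064  0.0795] F [-0.5 -0.5 -0.2] open 1.004
travel [ 0.003 -0.007  0.397] dr [0.003 0.002 0.005]
[ 0.005 -0.005 -0.003  0.    -0.002 -0.002]
```

```bash
python3 -m handwheel '[{"travel":[0,-0.005,0.1],"dr":[0,0,0]},{"travel":[0,0,0.1],"dr":[0,0,0]},{"travel":[0,0,0.1],"dr":[0,0,0]},{"travel":[0,0,0.07],"dr":[0,0,0]},{"travel":[0,0,0],"dr":[0,0,0]},{"travel":[0,0,0],"dr":[0,0,0]},{"travel":[0,0,0],"dr":[0,0,0]}]'
python3 -c "
from h import *
go((*POT,.02));print(ctrl.get_obs()['dq'].round(3))"
```

```text
time_s: 4.15
eef_pos: [0.4542, -0.2077, 0.0246]
eef_rot: [0.004, 0.727, 0.686, 0.001]
wrist_force: [0.3, 0.0, 0.5]
opening: 0.997
t 4.15 pos [ 0.4542 -0.2077  0.0246] F [0.3 0.  0.5] open 0.997
travel [ 0.011 -0.019  0.031] dr [0.012 0.008 0.007]
[ 0.001 -0.005 -0.008  0.001  0.005  0.001]
```

```bash
python3 -m handwheel '[{"travel":[0.011,-0.019,0.028],"dr":[0.012,0.008,0.007]},{"travel":[0,0,0],"dr":[0,0,0]},{"travel":[0,0,0],"dr":[0,0,0]}]'
python3 -m handwheel '[{"travel":[0,0,0],"dr":[0,0,0]},{"travel":[0,0,0],"dr":[0,0,0]},{"travel":[0,0,0],"dr":[0,0,0]},{"travel":[0,0,0],"dr":[0,0,0]},{"travel":[0,0,0],"dr":[0,0,0]},{"travel":[0,0,0],"dr":[0,0,0]},{"travel":[0,0,0],"dr":[0,0,0]},{"travel":[0,0,0],"dr":[0,0,0]}]' -1
python3 -c "
from h import *
go((*POT,.02));print(ctrl.get_obs()['dq'].round(3))"
```

```text
time_s: 4.4
eef_pos: [0.4525, -0.2067, 0.0219]
eef_rot: [0.001, 0.728, 0.685, 0.0]
wrist_force: [-1.1, 0.5, 0.9]
opening: 0.997
time_s: 5.07
eef_pos: [0.4532, -0.2073, 0.0233]
eef_rot: [0.002, 0.728, 0.685, 0.0]
wrist_force: [-0.5, -0.1, 1.2]
opening: 0.567
t 5.07 pos [ 0.4532 -0.2073  0.0233] F [-0.5 -0.1  1.2] open 0.567
travel [ 0.008 -0.012  0.022] dr [ 0.007  0.005 -0.   ]
[-0.001  0.    -0.002  0.003 -0.    -0.001]
```

Gripped: the opening of 0.567 is about 48 mm. Next I lift.

```bash
python3 -m handwheel '[{"travel":[0,0,-0.1],"dr":[0,0,0]},{"travel":[0,0,-0.15],"dr":[0,0,0]},{"travel":[0,0,-0.2],"dr":[0,0,0]},{"travel":[0,0,-0.2],"dr":[0,0,0]},{"travel":[0,0,-0.15],"dr":[0,0,0]},{"travel":[0,0,0],"dr":[0,0,0]},{"travel":[0,0,0],"dr":[0,0,0]},{"travel":[0,0,0],"dr":[0,0,0]}]'
python3 -c "
from h import *
go((.5297,.1381,.14));print(ctrl.get_obs()['dq'].round(3))"
```

```text
time_s: 5.73
eef_pos: [0.4502, -0.205, 0.1448]
eef_rot: [-0.001, 0.729, 0.685, -0.0]
wrist_force: [-0.7, -0.7, -1.1]
opening: 0.568
t 5.73 pos [ 0.4502 -0.205   0.1448] F [-0.7 -0.7 -1.1] open 0.568
travel [2.315 0.388 0.035] dr [-0.005 -0.003 -0.001]
[-0.002  0.007  0.02   0.002 -0.007 -0.   ]
```

```bash
python3 -m handwheel '[{"travel":[0.1,0.017,0],"dr":[0,0,0]},{"travel":[0.2,0.034,-0.005],"dr":[0,0,0]},{"travel":[0.25,0.042,-0.005],"dr":[0,0,0]},{"travel":[0.25,0.042,-0.005],"dr":[0,0,0]},{"travel":[0.25,0.042,-0.005],"dr":[0,0,0]},{"travel":[0.25,0.042,-0.005],"dr":[0,0,0]},{"travel":[0.25,0.042,-0.005],"dr":[0,0,0]},{"travel":[0.25,0.042,-0.005],"dr":[0,0,0]},{"travel":[0.2,0.034,-0.005],"dr":[0,0,0]},{"travel":[0.1,0.017,0],"dr":[0,0,0]},{"travel":[0,0,0],"dr":[0,0,0]},{"travel":[0,0,0],"dr":[0,0,0]},{"travel":[0,0,0],"dr":[0,0,0]},{"travel":[0,0,0],"dr":[0,0,0]}]'
python3 -c "
from h import *
go((.5297,.1381,.14));print(ctrl.get_obs()['dq'].round(3))"
```

```text
time_s: 6.9
eef_pos: [0.5119, 0.1199, 0.1267]
eef_rot: [-0.016, 0.73, 0.683, -0.012]
wrist_force: [0.1, -0.4, -0.4]
opening: 0.573
t 6.9 pos [0.5119 0.1199 0.1267] F [ 0.1 -0.4 -0.4] open 0.573
travel [ 0.129  0.106 -0.092] dr [-0.075 -0.009 -0.012]
[-0.018  0.01   0.015 -0.005 -0.004 -0.006]
```

```bash
python3 -m handwheel '[{"travel":[0.129,0.106,-0.092],"dr":[-0.075,-0.009,-0.012]},{"travel":[0,0,0],"dr":[0,0,0]},{"travel":[0,0,0],"dr":[0,0,0]},{"travel":[0,0,0],"dr":[0,0,0]},{"travel":[0,0,0],"dr":[0,0,0]}]'
python3 - <<'E'
from h import *
import cv2
go((.5297,.1381,.14));print(ctrl.get_obs()['dq'].round(3))
for n in('wrist','side'):
    c=viewer.get_calibration(n); im=viewer.camera(n)[:,:,::-1].copy()
    cv2.imwrite(f'pics/{n}2.png',im)
    for k,P in dict(holder=(-.035,.024,.004)).items(): print(n,k,proj(c,box2w(B,P)).round(1))
a=cv2.imread('pics/side2.png')[150:400,160:460]; b=cv2.imread('pics/wrist2.png')
cv2.imwrite('pics/m2.png',cv2.vconcat([cv2.resize(b,(480,300)),cv2.resize(a[:187],(480,300))]))
E
```

```text
time_s: 7.32
eef_pos: [0.5286, 0.1321, 0.138]
eef_rot: [-0.001, 0.731, 0.682, -0.002]
wrist_force: [-0.9, -0.2, -1.8]
opening: 0.567
t 7.32 pos [0.5286 0.1321 0.138 ] F [-0.9 -0.2 -1.8] open 0.567
travel [ 0.04   0.005 -0.013] dr [-0.007  0.003 -0.016]
[-0.019 -0.007  0.006 -0.    -0.003 -0.006]
wrist holder [322.1 181.5]
side holder [322.3 339.5]
```

View pics/m2.png

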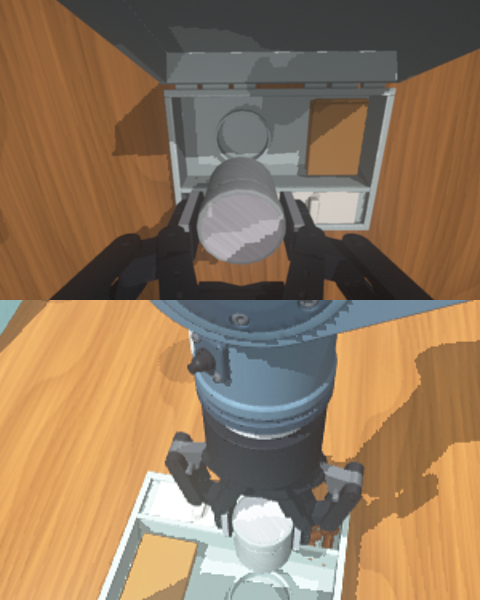

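The wrist view shows the ring centre at about (324,177) full scale and the pot top at about (321,295). I'll check both numerically on an enlarged crop.

Run:
```python
from h import *
import cv2
c=viewer.get_calibration('wrist'); b=cv2.imread('pics/wrist2.png')
o=ctrl.get_obs(); e=o['eef_pos']; print(e)
print('pot top pred',proj(c,e+[0,0,.052-.0233]))
print('pot from (321,295):',ray(c,(321,295),e[2]+.0287)-e)
im=b[100:360,220:420].copy()
im=cv2.resize(im,None,fx=2.3,fy=2.3,interpolation=cv2.INTER_CUBIC)
k=lambda p:tuple(int(v) for v in ((np.array(p)-[220,100]+.5)*2.3-.5))
for r,z in((.0285,.018),(.0315,.018)):
    pts=[k(proj(c,box2w(B,(-.035+r*np.cos(t),.024+r*np.sin(t),z)))) for t in np.linspace(0,6.28,60)]
    for p in pts: cv2.circle(im,p,1,(0,0,255),-1)
for t in np.linspace(0,6.28,60): cv2.circle(im,k(proj(c,e+[.025*np.cos(t),.025*np.sin(t),.0287])),1,(0,255,0),-1)
cv2.imwrite('pics/w2c.png',im)
```

```text
[0.52862333 0.13227188 0.13803986]
pot top pred [319.52652321 306.87597004]
pot from (321,295): [0.00098715 0.00558501 0.0287    ]
```

View pics/w2c.png

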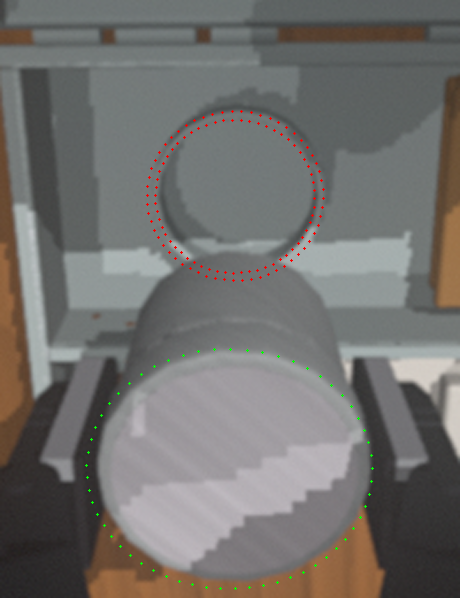

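The ring lies about 1 mm further in +x and +y than the overlay, and the pot sits within 1 mm of the TCP. I'll target (0.5305, 0.1386).

```bash
python3 -m handwheel '[{"travel":[0.043,0.01,0.0],"dr":[-0.007,0.003,-0.016]},{"travel":[0,0,0],"dr":[0,0,0]},{"travel":[0,0,0.1],"dr":[0,0,0]},{"travel":[0,0,0.1],"dr":[0,0,0]},{"travel":[0,0,0.1],"dr":[0,0,0]},{"travel":[0,0,0.05],"dr":[0,0,0]},{"travel":[0,0,0],"dr":[0,0,0]},{"travel":[0,0,0],"dr":[0,0,0]},{"travel":[0,0,0],"dr":[0,0,0]},{"travel":[0,0,0],"dr":[0,0,0]}]'
python3 -c "
from h import *
go((.5305,.1386,.05));print(ctrl.get_obs()['dq'].round(3))"
```

```text
time_s: 8.25
eef_pos: [0.5319, 0.1392, 0.0853]
eef_rot: [0.001, 0.728, 0.686, 0.001]
wrist_force: [0.6, -0.8, -1.5]
opening: 0.564
t 8.25 pos [0.5319 0.1392 0.0853] F [ 0.6 -0.8 -1.5] open 0.564
travel [-0.005 -0.01   0.235] dr [ 0.005 -0.001  0.002]
[ 0.    -0.009 -0.009  0.     0.006  0.   ]
```

```bash
python3 -m handwheel '[{"travel":[-0.005,-0.012,0.07],"dr":[0,0,0]},{"travel":[0,-0.003,0.08],"dr":[0,0,0]},{"travel":[0,-0.003,0.06],"dr":[0,0,0]},{"travel":[0,0,0],"dr":[0,0,0]},{"travel":[0,0,0],"dr":[0,0,0]},{"travel":[0,0,0],"dr":[0,0,0]}]'
python3 -c "
from h import *
go((.5305,.1386,.029));print(ctrl.get_obs()['dq'].round(3))"
```

```text
time_s: 8.75
eef_pos: [0.5299, 0.1387, 0.0518]
eef_rot: [0.002, 0.728, 0.686, 0.002]
wrist_force: [0.4, 0.1, -0.4]
opening: 0.566
t 8.75 pos [0.5299 0.1387 0.0518] F [ 0.4  0.1 -0.4] open 0.566
travel [-0.     0.003  0.152] dr [ 0.01  -0.001  0.002]
[ 0.001  0.006 -0.001 -0.    -0.003  0.   ]
```

```bash
python3 -m handwheel '[{"travel":[0,0.002,0.04],"dr":[0.01,0,0]},{"travel":[0,0,0.05],"dr":[0,0,0]},{"travel":[0,0,0.05],"dr":[0,0,0]},{"travel":[0,0,0],"dr":[0,0,0]},{"travel":[0,0,0],"dr":[0,0,0]},{"travel":[0,0,0],"dr":[0,0,0]}]'
python3 -c "
from h import *
go((.5305,.1386,.0275));print(ctrl.get_obs()['dq'].round(3))"
```

```text
time_s: 9.25
eef_pos: [0.5307, 0.1386, 0.0286]
eef_rot: [-0.0, 0.728, 0.686, 0.0]
wrist_force: [-0.5, 0.4, -2.1]
opening: 0.57
t 9.25 pos [0.5307 0.1386 0.0286] F [-0.5  0.4 -2.1] open 0.57
travel [-0.    -0.001  0.008] dr [-0.    -0.001  0.002]
[-0.001  0.003 -0.003  0.001 -0.001 -0.001]
```

```bash
python3 -m handwheel '[{"travel":[0,0,0.007],"dr":[0,0,0]},{"travel":[0,0,0],"dr":[0,0,0]}]'
python3 -m handwheel '[{"travel":[0,0,0],"dr":[0,0,0]},{"travel":[0,0,0],"dr":[0,0,0]},{"travel":[0,0,0],"dr":[0,0,0]},{"travel":[0,0,0],"dr":[0,0,0]},{"travel":[0,0,0],"dr":[0,0,0]}]' 0.6
python3 -m handwheel '[{"travel":[0,0,-0.08],"dr":[0,0,0]},{"travel":[0,0,-0.15],"dr":[0,0,0]},{"travel":[0,0,-0.2],"dr":[0,0,0]},{"travel":[0,0,-0.2],"dr":[0,0,0]},{"travel":[0,0,-0.1],"dr":[0,0,0]},{"travel":[0,0,0],"dr":[0,0,0]},{"travel":[0,0,0],"dr":[0,0,0]},{"travel":[0,0,0],"dr":[0,0,0]}]'
python3 - <<'E'
from h import *
import cv2
go(box2w(B,(.062,-.051,.13)))
c=viewer.get_calibration('wrist'); im=viewer.camera('wrist')[:,:,::-1].copy()
cv2.imwrite('pics/w3r.png',im)
D=viewer.get_calibration('side'); d=viewer.camera('side')[:,:,::-1].copy(); cv2.imwrite('pics/s3r.png',d)
def circ(im,c,P,r):
    for t in np.linspace(0,6.28,40): cv2.circle(im,tuple(int(round(v)) for v in proj(c,box2w(B,(P[0]+r*np.cos(t),P[1]+r*np.sin(t),P[2])))),0,(0,0,255),-1)
for a,cc in((im,c),(d,D)): circ(a,cc,(-.035,.024,.018),.0315); circ(a,cc,(-.035,.024,.056),.025); circ(a,cc,(.041,-.051,.0485),.003)
cv2.imwrite('pics/m3.png',cv2.vconcat([cv2.resize(im[60:340,160:500],(680,560))[:330],cv2.resize(d[240:375,190:400],(680,437))[:270]]))
E
```

```text
time_s: 9.42
eef_pos: [0.5309, 0.1387, 0.0277]
eef_rot: [-0.0, 0.728, 0.686, 0.0]
wrist_force: [-0.7, -0.1, -0.9]
opening: 0.567
time_s: 9.83
eef_pos: [0.5323, 0.1387, 0.0293]
eef_rot: [0.001, 0.728, 0.686, 0.002]
wrist_force: [-0.5, -0.1, 0.1]
opening: 0.799
time_s: 10.5
eef_pos: [0.5314, 0.1387, 0.1475]
eef_rot: [0.001, 0.728, 0.686, 0.002]
wrist_force: [0.2, -0.4, -0.7]
opening: 0.799
t 10.5 pos [0.5314 0.1387 0.1475] F [ 0.2 -0.4 -0.7] open 0.799
travel [-0.505  0.634  0.119] dr [ 0.008 -0.002  0.003]
```

View pics/m3.png

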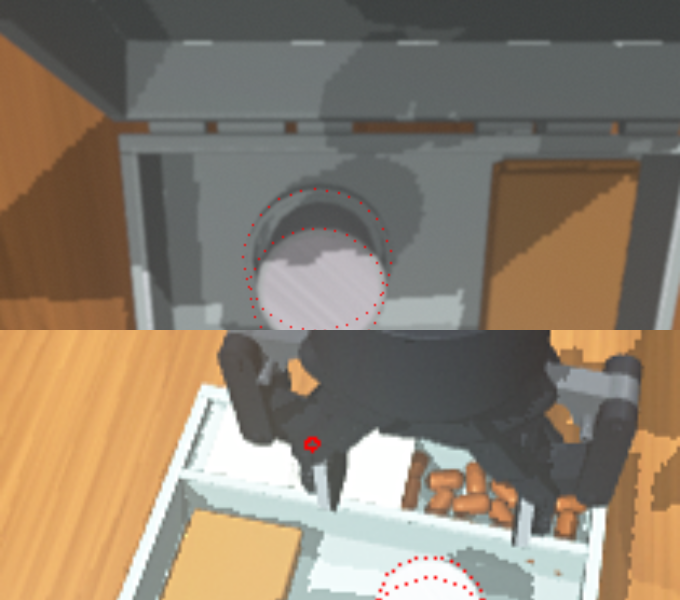

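The pot stands upright in the ring, with its top circle matching the overlay at (320,280), and the rib lies where I estimated. Now I close the gripper and go above the cover on the +x side of the rib.

```bash
python3 -m handwheel '[{"travel":[-0.1,0.12,0],"dr":[0,0,0]},{"travel":[-0.15,0.19,0],"dr":[0,0,0]},{"travel":[-0.15,0.19,0],"dr":[0,0,0]},{"travel":[-0.08,0.14,0],"dr":[0,0,0]},{"travel":[0,0,0],"dr":[0,0,0]},{"travel":[0,0,0],"dr":[0,0,0]},{"travel":[0,0,0],"dr":[0,0,0]},{"travel":[0,0,0],"dr":[0,0,0]}]' -1
python3 -c "
from h import *
go(box2w(B,(.072,-.051,.13)))"
```

```text
time_s: 11.27
eef_pos: [0.6167, 0.0596, 0.1324]
eef_rot: [-0.008, 0.727, 0.686, -0.007]
wrist_force: [0.2, 0.3, 0.0]
opening: -0.004
t 11.27 pos [0.6167 0.0596 0.1324] F [0.2 0.3 0. ] open -0.004
travel [-0.013  0.103  0.014] dr [-0.041 -0.003  0.007]
```

```bash
python3 -m handwheel '[{"travel":[-0.013,0.105,0.0],"dr":[-0.041,-0.003,0.007]},{"travel":[0,0,0],"dr":[0,0,0]},{"travel":[0,0,0],"dr":[0,0,0]},{"travel":[0,0,0.1],"dr":[0,0,0]},{"travel":[0,0,0.1],"dr":[0,0,0]},{"travel":[0,0,0.1],"dr":[0,0,0]},{"travel":[0,0,0],"dr":[0,0,0]},{"travel":[0,0,0],"dr":[0,0,0]},{"travel":[0,0,0],"dr":[0,0,0]}]'
python3 - <<'E'
from h import *
import cv2
go(box2w(B,(.072,-.051,.042)))
c=viewer.get_calibration('wrist'); im=viewer.camera('wrist')[:,:,::-1].copy(); cv2.imwrite('pics/w4.png',im)
for x in np.linspace(-.015,.015,15):
  for s in (-.005,.005): cv2.circle(im,tuple(int(round(v)) for v in proj(c,box2w(B,(.041+s,-.051+x,.0485)))),0,(0,0,255),-1)
cv2.imwrite('pics/w4c.png',im)
E
```

```text
time_s: 12.02
eef_pos: [0.6323, 0.0614, 0.0878]
eef_rot: [0.001, 0.726, 0.687, 0.002]
wrist_force: [-0.0, -0.6, -0.4]
opening: 0.002
t 12.02 pos [0.6323 0.0614 0.0878] F [-0.  -0.6 -0.4] open 0.002
travel [-0.032 -0.002  0.305] dr [ 0.009 -0.001  0.011]
```

View pics/w4c.png

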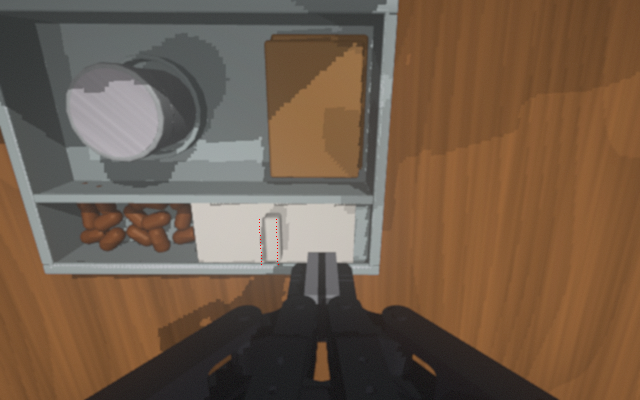

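The rib is at (271,238), matching the overlay, and the shut fingers at (322,275) are clear of it. I'll lower them.

```bash
python3 -m handwheel '[{"travel":[-0.025,0,0.08],"dr":[0.009,0,0.011]},{"travel":[0,0,0.1],"dr":[0,0,0]},{"travel":[0,0,0.09],"dr":[0,0,0]},{"travel":[0,0,0],"dr":[0,0,0]},{"travel":[0,0,0],"dr":[0,0,0]},{"travel":[0,0,0],"dr":[0,0,0]}]'
python3 -c "
from h import *
go(box2w(B,(-.025,-.050,.042)))"
```

```text
time_s: 12.57
eef_pos: [0.6353, 0.0566, 0.0484]
eef_rot: [0.002, 0.729, 0.685, 0.002]
wrist_force: [-0.5, 0.4, 0.1]
opening: 0.002
t 12.57 pos [0.6353 0.0566 0.0484] F [-0.5  0.4  0.1] open 0.002
travel [ 0.005 -0.67   0.038] dr [ 0.012 -0.    -0.002]
```

```bash
python3 -m handwheel '[{"travel":[0,0,0.035],"dr":[0.012,0,0]},{"travel":[0,0,0],"dr":[0,0,0]},{"travel":[0,0,0],"dr":[0,0,0]},{"travel":[0,-0.06,0],"dr":[0,0,0]},{"travel":[0,-0.07,0],"dr":[0,0,0]},{"travel":[0,-0.07,0],"dr":[0,0,0]},{"travel":[0,-0.07,0],"dr":[0,0,0]},{"travel":[0,0,0],"dr":[0,0,0]},{"travel":[0,0,0],"dr":[0,0,0]}]'
python3 -c "
from h import *
go(box2w(B,(-.0325,-.050,.042)))"
```

```text
time_s: 13.32
eef_pos: [0.5943, 0.0591, 0.0457]
eef_rot: [0.002, 0.729, 0.685, 0.002]
wrist_force: [0.6, 0.4, 1.1]
opening: 0.002
t 13.32 pos [0.5943 0.0591 0.0457] F [0.6 0.4 1.1] open 0.002
travel [ 0.006 -0.446  0.022] dr [ 0.012  0.001 -0.002]
```

```bash
python3 -m handwheel '[{"travel":[0,0,0.02],"dr":[0.012,0,0]},{"travel":[0,0,0],"dr":[0,0,0]},{"travel":[0,-0.06,0.001],"dr":[0,0,0]},{"travel":[0,-0.06,0.001],"dr":[0,0,0]},{"travel":[0,-0.06,0.001],"dr":[0,0,0]},{"travel":[0,-0.06,0.001],"dr":[0,0,0]},{"travel":[0,-0.06,0.001],"dr":[0,0,0]},{"travel":[0,0,0],"dr":[0,0,0]},{"travel":[0,0,0],"dr":[0,0,0]}]'
python3 -c "
from h import *
go(box2w(B,(-.0325,-.050,.042)))"
```

```text
time_s: 14.07
eef_pos: [0.5477, 0.0619, 0.0433]
eef_rot: [0.002, 0.729, 0.685, 0.002]
wrist_force: [1.0, 0.2, 0.2]
opening: 0.002
t 14.07 pos [0.5477 0.0619 0.0433] F [1.  0.2 0.2] open 0.002
travel [ 0.006 -0.134  0.008] dr [ 0.011  0.001 -0.002]
```

```bash
python3 -m handwheel '[{"travel":[0,-0.05,0.001],"dr":[0,0,0]},{"travel":[0,-0.05,0.001],"dr":[0,0,0]},{"travel":[0,-0.05,0.001],"dr":[0,0,0]},{"travel":[0,-0.03,0],"dr":[0,0,0]}]'
python3 -m handwheel '[{"travel":[0,-0.03,0],"dr":[0,0,0]},{"travel":[0,-0.03,0],"dr":[0,0,0]},{"travel":[0,-0.03,0],"dr":[0,0,0]}]'
python3 - <<'E'
from h import *
import cv2
go(box2w(B,(-.0325,-.050,.042)))
cv2.imwrite('pics/s5.png',cv2.resize(viewer.camera('side')[240:375,190:400,::-1],(780,501)))
E
```

```text
time_s: 14.4
eef_pos: [0.5201, 0.0635, 0.0432]
eef_rot: [0.003, 0.729, 0.685, 0.003]
wrist_force: [1.0, -0.4, -0.7]
opening: -0.001
time_s: 14.65
eef_pos: [0.5195, 0.063, 0.046]
eef_rot: [0.016, 0.729, 0.684, 0.014]
wrist_force: [17.1, -0.1, -11.0]
opening: -0.002
t 14.65 pos [0.5195 0.063  0.046 ] F [ 17.1  -0.1 -11. ] open -0.002
travel [0.011 0.053 0.029] dr [ 0.081  0.001 -0.006]
```

The push stopped hard at 17 N, which is consistent with the end stop. I'll back off, rise and check.

```bash
python3 -m handwheel '[{"travel":[0,0.06,-0.02],"dr":[0.04,0,0]},{"travel":[0,0.04,-0.1],"dr":[0.02,0,0]},{"travel":[0,0,-0.2],"dr":[0,0,0]},{"travel":[0,0,-0.2],"dr":[0,0,0]},{"travel":[-0.1,0,-0.2],"dr":[0,0,0]},{"travel":[-0.2,0,-0.1],"dr":[0,0,0]},{"travel":[-0.2,0,0],"dr":[0,0,0]},{"travel":[0,0,0],"dr":[0,0,0]},{"travel":[0,0,0],"dr":[0,0,0]},{"travel":[0,0,0],"dr":[0,0,0]}]'
python3 - <<'E'
from h import *
import cv2
go(box2w(B,(0,-.1,.2)))
c=viewer.get_calibration('wrist');im=viewer.camera('wrist')[:,:,::-1].copy()
D=viewer.get_calibration('side'); d=viewer.camera('side')[:,:,::-1].copy(); cv2.imwrite('pics/s6r.png',d);cv2.imwrite('pics/w6r.png',im)
B=(.5640,.1130,-.0612)
for a,cc in((im,c),(d,D)):
  for x in np.linspace(-.015,.015,10):
    for s in (-.005,.005): cv2.circle(a,tuple(int(round(v)) for v in proj(cc,box2w(B,(-.052+s,-.051+x,.0485)))),0,(0,0,255),-1)
cv2.imwrite('pics/m6.png',cv2.vconcat([cv2.resize(im,(480,300)),cv2.resize(d[240:375,190:406],(480,300))]))
E
```

```text
time_s: 15.53
eef_pos: [0.5202, -0.0141, 0.1713]
eef_rot: [-0.001, 0.729, 0.685, -0.001]
wrist_force: [1.3, 0.5, -0.8]
opening: 0.002
t 15.53 pos [ 0.5202 -0.0141  0.1713] F [ 1.3  0.5 -0.8] open 0.002
travel [ 0.191  0.234 -0.192] dr [-0.005  0.001 -0.003]
```

View pics/m6.png

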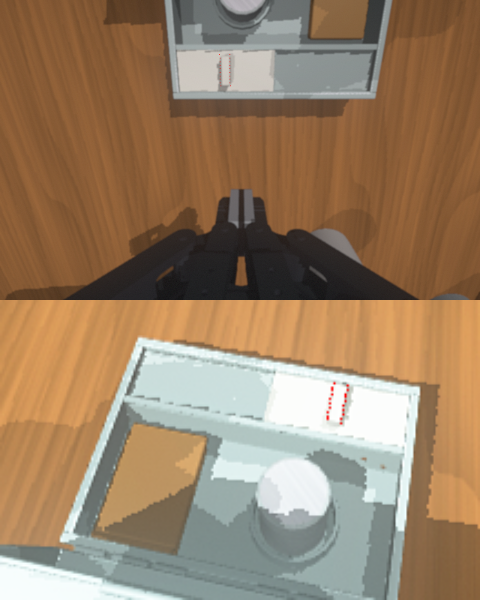

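The cover is fully home, with the rib on the overlay at (337,403), and the pot is centred in the ring. Next is the lid: up, over and behind it. I'll also compute the closing path.

```bash
python3 -m handwheel '[{"travel":[0,0,-0.15],"dr":[0,0,0]},{"travel":[0,0,-0.25],"dr":[0,0,0]},{"travel":[0,0,-0.25],"dr":[0,0,0]},{"travel":[0.1,0.02,-0.1],"dr":[0,0,0]},{"travel":[0.2,0.04,-0.01],"dr":[0,0,0]},{"travel":[0.25,0.05,-0.01],"dr":[0,0,0]},{"travel":[0.25,0.05,-0.01],"dr":[0,0,0]},{"travel":[0.25,0.05,-0.01],"dr":[0,0,0]},{"travel":[0.25,0.05,-0.01],"dr":[0,0,0]},{"travel":[0.25,0.05,-0.01],"dr":[0,0,0]},{"travel":[0.2,0.05,-0.01],"dr":[0,0,0]},{"travel":[0.15,0.05,-0.01],"dr":[0,0,0]},{"travel":[0,0,0],"dr":[0,0,0]},{"travel":[0,0,0],"dr":[0,0,0]},{"travel":[0,0,0],"dr":[0,0,0]}]'
python3 - <<'E'
from h import *
go(box2w(B,(0,.205,.26)))
for a in np.r_[1.9:1.5:-.1,1.5:-.01:-.15]:
  for r in (.1595,.135):
    y=.0835-r*np.cos(a)+.03*np.sin(a); z=.04+r*np.sin(a)+.03*np.cos(a); print(round(a,2),r,'contact y',y.round(4),'z',z.round(4),end=' | ')
  print()
E
```

```text
time_s: 16.88
eef_pos: [0.5896, 0.2971, 0.2857]
eef_rot: [-0.012, 0.723, 0.691, -0.01]
wrist_force: [-0.1, 0.5, 0.7]
opening: -0.001
t 16.88 pos [0.5896 0.2971 0.2857] F [-0.1  0.5  0.7] open -0.001
travel [ 0.125 -0.093  0.174] dr [-0.058 -0.002  0.031]
1.9 0.1595 contact y 0.1635 z 0.1812 | 1.9 0.135 contact y 0.1555 z 0.1581 | 
1.8 0.1595 contact y 0.149 z 0.1885 | 1.8 0.135 contact y 0.1434 z 0.1647 | 
1.7 0.1595 contact y 0.1338 z 0.1943 | 1.7 0.135 contact y 0.1306 z 0.17 | 
1.6 0.1595 contact y 0.1181 z 0.1986 | 1.6 0.135 contact y 0.1174 z 0.1741 | 
1.5 0.1595 contact y 0.1021 z 0.2012 | 1.5 0.135 contact y 0.1039 z 0.1768 | 
1.35 0.1595 contact y 0.0778 z 0.2022 | 1.35 0.135 contact y 0.0832 z 0.1783 | 
1.2 0.1595 contact y 0.0537 z 0.1995 | 1.2 0.135 contact y 0.0625 z 0.1767 | 
1.05 0.1595 contact y 0.0302 z 0.1933 | 1.05 0.135 contact y 0.0424 z 0.172 | 
0.9 0.1595 contact y 0.0079 z 0.1836 | 0.9 0.135 contact y 0.0231 z 0.1644 | 
0.75 0.1595 contact y -0.0128 z 0.1707 | 0.75 0.135 contact y 0.0052 z 0.154 | 
0.6 0.1595 contact y -0.0312 z 0.1548 | 0.6 0.135 contact y -0.011 z 0.141 | 
0.45 0.1595 contact y -0.0471 z 0.1364 | 0.45 0.135 contact y -0.025 z 0.1257 | 
0.3 0.1595 contact y -0.06 z 0.1158 | 0.3 0.135 contact y -0.0366 z 0.1086 | 
0.15 0.1595 contact y -0.0697 z 0.0935 | 0.15 0.135 contact y -0.0455 z 0.0898 | 
0.0 0.1595 contact y -0.076 z 0.07 | 0.0 0.135 contact y -0.0515 z 0.07 |
```

```bash
python3 -m handwheel '[{"travel":[0.125,-0.093,0],"dr":[-0.058,-0.002,0.031]},{"travel":[0,0,0],"dr":[0,0,0]},{"travel":[0,0,0],"dr":[0,0,0]},{"travel":[0,0,0],"dr":[0,0,0]}]'
python3 -c "
from h import *
go(box2w(B,(0,.205,.17)))"
```

```text
time_s: 17.22
eef_pos: [0.5745, 0.3139, 0.2838]
eef_rot: [-0.0, 0.729, 0.684, -0.002]
wrist_force: [0.0, 0.2, -0.2]
opening: 0.001
t 17.22 pos [0.5745 0.3139 0.2838] F [ 0.   0.2 -0.2] open 0.001
travel [0.021 0.01  0.759] dr [-0.007  0.005 -0.006]
```

```bash
python3 -m handwheel '[{"travel":[0.021,0.005,0.1],"dr":[0,0,0]},{"travel":[0,0,0.15],"dr":[0,0,0]},{"travel":[0,0,0.15],"dr":[0,0,0]},{"travel":[0,0,0.15],"dr":[0,0,0]},{"travel":[0,0,0.13],"dr":[0,0,0]},{"travel":[0,0,0],"dr":[0,0,0]},{"travel":[0,0,0],"dr":[0,0,0]},{"travel":[0,0,0],"dr":[0,0,0]}]'
python3 -c "
from h import *
go(box2w(B,(0,.155,.17)))"
```

```text
time_s: 17.88
eef_pos: [0.5788, 0.309, 0.1821]
eef_rot: [0.001, 0.732, 0.681, -0.001]
wrist_force: [-0.7, 0.0, -0.2]
opening: -0.003
t 17.88 pos [0.5788 0.309  0.1821] F [-0.7  0.  -0.2] open -0.003
travel [-0.284 -0.02   0.082] dr [ 0.001  0.004 -0.022]
```

```bash
python3 -m handwheel '[{"travel":[0,-0.01,0.08],"dr":[0,0,-0.02]},{"travel":[0,0,0],"dr":[0,0,0]},{"travel":[-0.06,0,0],"dr":[0,0,0]},{"travel":[-0.06,0,0],"dr":[0,0,0]},{"travel":[-0.06,0,0],"dr":[0,0,0]},{"travel":[-0.06,0,0],"dr":[0,0,0]},{"travel":[-0.06,0,0],"dr":[0,0,0]},{"travel":[-0.06,0,0],"dr":[0,0,0]},{"travel":[0,0,0],"dr":[0,0,0]}]'
python3 -c "
from h import *
go(box2w(B,(0,.06,.175)))"
```

```text
time_s: 18.63
eef_pos: [0.5776, 0.2509, 0.1775]
eef_rot: [0.003, 0.728, 0.685, 0.006]
wrist_force: [-0.4, -0.3, -0.1]
opening: -0.005
t 18.63 pos [0.5776 0.2509 0.1775] F [-0.4 -0.3 -0.1] open -0.005
travel [-0.53  -0.039  0.014] dr [ 0.024 -0.007 -0.   ]
```

```bash
python3 -m handwheel '[{"travel":[-0.06,-0.005,0],"dr":[0.02,0,0]},{"travel":[-0.07,-0.005,0],"dr":[0,0,0]},{"travel":[-0.07,-0.005,0],"dr":[0,0,0]},{"travel":[-0.07,-0.005,0],"dr":[0,0,0]},{"travel":[-0.07,-0.005,0],"dr":[0,0,0]},{"travel":[-0.07,0,0],"dr":[0,0,0]},{"travel":[-0.07,0,0],"dr":[0,0,0]},{"travel":[0,0,0],"dr":[0,0,0]},{"travel":[0,0,0],"dr":[0,0,0]}]'
python3 - <<'E'
from h import *
import cv2
go(box2w(B,(0,.04,.172)))
cv2.imwrite('pics/s7.png',viewer.camera('side')[:,:,::-1]);cv2.imwrite('pics/c7.png',viewer.camera('scene')[:,:,::-1])
a=cv2.imread('pics/s7.png')[190:400,160:480];b=cv2.imread('pics/c7.png')[50:260,260:580]
cv2.imwrite('pics/m7.png',cv2.resize(cv2.vconcat([b,a]),None,fx=1.4,fy=1.4))
E
```

```text
time_s: 19.38
eef_pos: [0.5681, 0.1694, 0.1764]
eef_rot: [-0.001, 0.729, 0.684, 0.001]
wrist_force: [-0.9, 0.7, -0.9]
opening: -0.002
t 19.38 pos [0.5681 0.1694 0.1764] F [-0.9  0.7 -0.9] open -0.002
travel [-0.118 -0.009  0.029] dr [-0.    -0.006 -0.005]
```

View pics/m7.png

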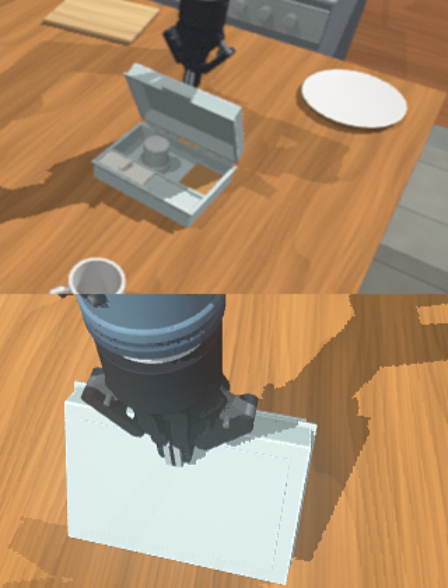

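The lid is at about 1.1 rad, pushed by the fingertips on its outer face. The pot and cover still sit inside correctly. I'll follow the arc down.

```bash
python3 -m handwheel '[{"travel":[-0.075,-0.004,0.041],"dr":[0,0,0]},{"travel":[-0.075,-0.004,0.041],"dr":[0,0,0]},{"travel":[-0.06,0,0.034],"dr":[0,0,0]},{"travel":[-0.06,0,0.034],"dr":[0,0,0]},{"travel":[-0.053,0,0.043],"dr":[0,0,0]},{"travel":[-0.053,0,0.043],"dr":[0,0,0]},{"travel":[0,0,0],"dr":[0,0,0]},{"travel":[0,0,0],"dr":[0,0,0]}]'
python3 -c "
from h import *
go(box2w(B,(0,-.014,.126)))"
```

```text
time_s: 20.15
eef_pos: [0.5624, 0.1083, 0.1362]
eef_rot: [-0.001, 0.729, 0.685, 0.0]
wrist_force: [0.8, 0.5, 0.7]
opening: 0.001
t 20.15 pos [0.5624 0.1083 0.1362] F [0.8 0.5 0.7] open 0.001
travel [-0.068  0.004  0.068] dr [-0.002 -0.005 -0.001]
```

```bash
python3 -m handwheel '[{"travel":[-0.034,0,0.034],"dr":[0,0,0]},{"travel":[-0.034,0,0.034],"dr":[0,0,0]},{"travel":[-0.04,0,0.057],"dr":[0,0,0]},{"travel":[-0.04,0,0.057],"dr":[0,0,0]},{"travel":[-0.03,0,0.05],"dr":[0,0,0]},{"travel":[-0.02,0,0.05],"dr":[0,0,0]},{"travel":[0,0,0],"dr":[0,0,0]},{"travel":[0,0,0],"dr":[0,0,0]}]'
python3 -c "
from h import *
go(box2w(B,(0,-.04,.069)))"
```

```text
time_s: 20.82
eef_pos: [0.5597, 0.076, 0.0884]
eef_rot: [-0.002, 0.728, 0.685, 0.0]
wrist_force: [0.5, 0.3, -0.5]
opening: -0.002
t 20.82 pos [0.5597 0.076  0.0884] F [ 0.5  0.3 -0.5] open -0.002
travel [-0.026  0.009  0.129] dr [-0.005 -0.005  0.   ]
```

```bash
python3 -m handwheel '[{"travel":[-0.015,0,0.035],"dr":[0,0,0]},{"travel":[-0.01,0,0.035],"dr":[0,0,0]},{"travel":[0,0,0.035],"dr":[0,0,0]},{"travel":[0,0,0.02],"dr":[0,0,0]}]'
python3 -m handwheel '[{"travel":[0,0,0.025],"dr":[0,0,0]},{"travel":[0,0,0.025],"dr":[0,0,0]},{"travel":[0,0,0.025],"dr":[0,0,0]}]'
```

```text
time_s: 21.15
eef_pos: [0.5604, 0.072, 0.0696]
eef_rot: [-0.001, 0.728, 0.685, 0.001]
wrist_force: [-11.7, 0.6, 34.3]
opening: -0.003
time_s: 21.4
eef_pos: [0.5606, 0.0721, 0.0697]
eef_rot: [-0.002, 0.727, 0.686, -0.001]
wrist_force: [-15.7, -0.9, 31.5]
opening: 0.001
```

The lid stopped at z = 0.0697 under 31 N, and a shut lid's top is at 0.070. I'll withdraw and check.

```bash
python3 -m handwheel '[{"travel":[0,0,-0.04],"dr":[0,0,0]},{"travel":[0,0,-0.15],"dr":[0,0,0]},{"travel":[0,0,-0.25],"dr":[0,0,0]},{"travel":[-0.1,0,-0.25],"dr":[0,0,0]},{"travel":[-0.25,0,-0.25],"dr":[0,0,0]},{"travel":[-0.25,0,0],"dr":[0,0,0]},{"travel":[-0.25,-0.1,0],"dr":[0,0,0]},{"travel":[-0.25,-0.1,0],"dr":[0,0,0]},{"travel":[0,0,0],"dr":[0,0,0]},{"travel":[0,0,0],"dr":[0,0,0]},{"travel":[0,0,0],"dr":[0,0,0]}]'
python3 - <<'E'
from h import *
import cv2
S,D=viewer.get_calibration('scene'),viewer.get_calibration('side')
s=viewer.camera('scene')[:,:,::-1].copy(); d=viewer.camera('side')[:,:,::-1].copy()
B=(.5640,.1130,-.0612)
f=2.4
def crop(im,c,x0,y0,w,h):
    o=cv2.resize(im[y0:y0+h,x0:x0+w],None,fx=f,fy=f,interpolation=cv2.INTER_CUBIC)
    for z in(.040,.070):
        xs=.11 if z==.04 else .106; y0_,y1=(-.08,.08) if z==.04 else (-.076,.076)
        for t in np.linspace(-1,1,40):
            for P in((xs*t,y0_,z),(xs,y1*t,z),(-xs,y1*t,z)):
                p=(proj(c,box2w(B,P))-[x0,y0]+.5)*f; cv2.circle(o,tuple(int(v) for v in p),0,(0,0,255),-1)
    return o
cv2.imwrite('pics/m8.png',cv2.vconcat([crop(s,S,290,100,240,120),crop(d,D,180,220,240,125)]))
print(ctrl.get_obs()['wrist_force'])
E
```

```text
time_s: 22.32
eef_pos: [0.5226, -0.0894, 0.2128]
eef_rot: [0.002, 0.725, 0.688, -0.001]
wrist_force: [0.6, 0.1, -0.4]
opening: -0.001
[ 0.80342011 -0.05767696 -0.42494654]
```

View pics/m8.png

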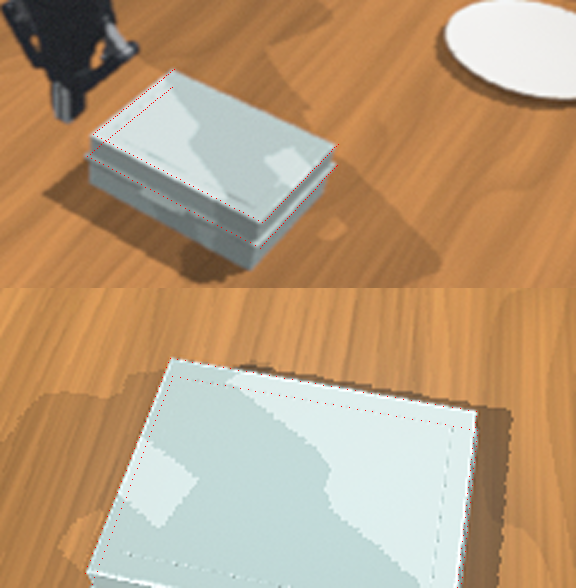

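The lid is shut rim on rim: its top edges lie on the overlay for a height of 70 mm. The arm touches nothing, so I'll hand in.

```bash
python3 -c "
from bench import ctrl
print(ctrl.hand_in(), ctrl.get_obs()['time_s'])"
```

```text
the job is handed in; nothing more can be done
the job is handed in; nothing more can be done
```

I packed the box and handed the job in at about 22 s of the 69 s allowed; the hand-in gave no verdict.

- **Pot:** I gripped it, lowered it into the ring and let go about 1 mm above the floor or less. Pictures taken afterwards, with the lid still open, showed it upright and centred in the ring.
- **Cover:** I pushed it by its rib until it stopped at about 17 N. The rib then lay on its computed home position in both the wrist and side pictures.
- **Lid:** I swung it over from behind, followed its arc slowly down and pressed it. It stopped with its top at z = 0.0697 m under about 31 N; shut, the top should be at 0.070 m. After I withdrew, both camera views matched the outline of a shut lid, and the wrist force was back to about zero.

**Disagreements and limits:** My first estimate of the box position was about 1 mm off in x and y, and I corrected for it before placing the pot. With the lid shut I could not see the pot again. My last view of it was with the lid at about 1.1 rad, when the pot and cover looked right. I never went near the mug or canister and felt no contact with them, but I did not measure their positions again at the end.

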